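# Fit the strip rotor on the centrifuge spindle

## Robot

A 6-joint arm with a two-finger parallel gripper is mounted at the origin on the work surface. World frame = base frame: x ahead of the robot, y to its left, z up, the work surface at z = 0. Lengths are in m, angles in degrees, forces in N, time in s.
With the tool pointing down it reaches from about 0.375 to 0.9 m from the base axis. Payload 3.1 kg.
Tool frame: the origin (TCP) lies at the very end of the fingers, on their centre line; the grasp point (between the pads) lies 19 mm behind it (grip_point_offset is the distance from the TCP to the grasp point, in m); y points along the fingers, x is the direction in which the jaws open and shut, and the axes are right-handed (so a half turn about y gives the same grasp; the last joint's range is limited). The gripper opens to 87 mm and grips with 3 to 60 N. Pads are 19 mm wide; open, the fingers measure 117 mm over their backs; the gripper's body (75 mm by 190 mm) begins 51 mm behind the grasp point.
Start: joints at [56.179, 30.224, 82.088, -0, 67.689, -10.227], TCP at [0.25, 0.573, 0.223] pointing down, gripper open.
Joint ranges: [-176.69, 176.69], [-43.24, 126.21], [12.49, 139.97], [-82, 262], [0, 151.66], [-163.58, 163.58]. Speed limits (degrees/s): [159.86, 159.86, 180, 180, 180, 180].

## Interface

Orientations are given as a 3x3 rotation matrix whose columns are the frame's x, y, z axes.
In Python, from rig import * gives the robot as it stands.
- The arm moves only by the tool send_rows, never from a script. Its argument "moves" is text: rows parted by semicolons, each of 5 numbers parted by spaces: the finger opening in mm, from 0 to 87, then the shift along the tool's x, y, z in mm, then the turn about the tool's y in degrees. In form: fingers dx dy dz yaw; .... A call has 1 to 20 rows; each row shifts and turns the commanded pose from where the row before left it, along the tool's axes as they then stand; what a row does not reach is not made up. A row lasts 1/12 s, in which the tool goes at most 41.7 mm and 7.16 degrees, less where a joint would pass 70% of its speed; a pose out of reach is approached as far as the arm can. A call is refused whole if a number of a shift passes 41.7 or a number of a turn 7.16, either way. A call with a gripper value outside its range is refused whole. The fingers move at their own pace and stop on an object; the grip force is fixed at half the most. Time passes only in rows, so rows that do not move let the fingers close. It gives the time, the measured TCP pose, the force and the opening at its end, in the units of the state.
- read_state(): the state, without advancing time (a new reading comes with each control period).
- capture(name): name is "scene" or "top"; returns a dict with "image" (384x512x3 uint8, blue, green, red), "z_map" (384x512 float32, m along the optical axis (not along the pixel's ray), 0 where there is no reading), "mtx" (3x3 intrinsics, pixels), "origin" and "rotation" of the camera in the world. Camera axes: x right, y up, looking along -z (the intrinsics and any distortion apply to the point x, -y, -z); pixel columns grow to the right and rows downward; lengths in m; the calibration is good to about 2 mm. A picture is of the moment at which its call begins.
- hand_in(): hands the job in, once; it reports no verdict.
Trained networks look in a picture, given as the dict that the camera call returned (one of the last four; its "shot" number tells which), for a name from the list of things; names that differ only in an ending like _2 or _b are one class to them, and where a whole thing is asked for, a point or a joint stands for the part that bears it (a point fixed in the world has none). Each returns a list of dicts, best first, with "p" (0 to 1); they miss things now and then, are a little off and sometimes report something else, mostly with a low value. They report only what shows in the picture. A call takes as long as a camera call. They do not tell look-alikes from the thing itself.
- search_frame(picture, name): "bbox" ([left, top, right, bottom] in pixels, round what is visible of it).
- masks_of(picture, name): "region" (384x512 bool, what is visible of it) and "bbox" ([left, top, right, bottom] in pixels, round what is visible of it).
- mark_of(picture, name): "pixel" ([row, column] in pixels: a listed point, or the origin of a listed thing).
The state is a dict: "time_s": time; "joint_positions": joint angles; "qvel": joint speeds; "tau": joint torques, N m; "position": TCP position; "tcp_rot": TCP orientation; "force": force on the tool from outside, world axes, zero at the start; "moment": the same for the moment, N m; "opening": opening from 0.0 (shut) to 1.0 (fully open).
Only numpy, scipy, OpenCV 4.12 (cv2) and the standard library are available. Lean on these libraries where they do the work, as an engineer would, in place of code of your own. Each camera call takes 0.05 s, during which the arm holds its last target. There are 200 camera calls.

## Task

Lift the two-winged strip rotor off its stand, lower its tapered bore over the tapered spindle in the open centrifuge and, pressing only lightly, turn it until you feel the drive slot drop over the two dogs and the rotor sits fully home. Then turn the seated rotor, spindle and all, until its two wings face straight left and right of the machine, ready for the tube strips, and let go. Never force it or bump it hard against the machine, and leave the flask, the vial and the round rotor where they are.

Things in the scene. Friction and masses are not known exactly. Their poses are not given: they have to be found in the camera images.
- grip (a point): Where to hold the strip rotor (loose, 0.3-0.45 kg, lifts straight up off its low white stand): centre of the black upright bar on its hub, 44 mm long (x), 20 wide (y), top 18 mm above this point. The 72 mm round aluminium hub's top is 22 mm below it. Two grey wings with 8 holes each stand at +x and -x, to 70 mm from the axis, 86 mm long in y, staying 15 mm or more below this point.
- foot (a point): The same rotor, same axes: on its axis in the plane of its underside, 60 mm below grip. Here is the mouth (25 mm across) of the tapered bore, which narrows upward, and the drive slot, 10 mm wide, 9 mm high, straight across along x, in line with bar and wings. Half a turn makes no difference to the fit.
- centrifuge: Open lilac bench centrifuge, fixed, 250 mm wide (y), 150 high; origin on the bench under the spindle axis. x from its front (key panel) to its rear (lid folded right back), y to its left, seen from the front. Round bowl 190 mm across, 68 deep, round the spindle. The rotor is set down, not dropped: pushes or bumps over 50 N between it and the machine count as forcing; 8 N is enough to press home.
- seat (a point): On the spindle axis, 100 mm above the bench, in the plane of the spindle's flange: where foot lies when the rotor is fully home. Axes are the machine's and do not turn with the spindle. The spindle turns only against 0.15 N m of drag and stays where it is left; a rotor slid round on top of the dogs with 3 to 8 N does not drag it along.
- dog_tops (a point): On the spindle axis, 7 mm above seat, level with the tops of two steel driving dogs on opposite sides, 8 mm wide, 26 to 34 mm from the axis. Foot rests here, with 1.7 mm play sideways, until the slot is within 2 degrees of the dogs. Their line starts 0.3 to 1.5 rad anticlockwise (from above) from the machine's y axis; how far is not measured: feel or see it. Axes as seat.
- spindle_tip (a point): Top of the tapered steel spindle nose, on its axis, 30 mm above seat; the nose is 13 mm across here and 24 mm at the seat. Axes as seat.
- flask: Bystander: loose stoppered volumetric flask with dark red contents, 76 mm wide, 180 mm high, 140 to 170 mm beyond (+x) the rotor's stand; origin at the centre of its underside, z up.
- vial: Bystander: loose small glass vial with black cap, 27 mm wide, 55 mm high, beyond the stand and to its left (+x, +y); origin at the centre of its underside, z up.
- tube_rotor: Bystander: loose round grey rotor with six tube holes, 94 mm across and 44 mm high, lying on the bench on the robot's side of the stand; not the one to fit. Origin at the centre of its underside, z up.
There are look-alikes about, which are no part of the job. Leave any blue or green look-alike of the part that bears grip alone.

How it is judged:
By the outcome, as a careful person would: the job done as asked, in the order asked, and still so for the second after the job is handed in, with the robot touching nothing.
It also fails if it takes over 64 s, if anything falls off the work surface, if the arm or the gripper's body presses on something with over 40 N, if the wrist force passes 120 N, or if a joint passes its speed limit or range.

## Working session

There is one attempt and no reset: what is moved stays moved. The work goes in short steps, Python scripts to look and compute and a tool call to move; the robot and the scene stay as the last step left them, time stands still between calls to the robot, and variables do not carry over. Pictures are saved under pics/ and viewed, about 8 in all and at most 12, crops included, and the job is handed in when it is done.

Besides the shell and the picture viewer there is one more tool, called after ">>>" by a JSON object that holds its "method" and its "body", one argument or row to a line. send_rows: Moves the arm, as the interface text tells. Its arguments: {"type":"object","properties":{"moves":{"type":"string"}},"required":["moves"]}

```bash
mkdir -p pics; ls
python3 - <<'E'
from rig import *
import cv2,numpy as np
s=read_state();print(s)
for n in("scene","top"):
    c=capture(n);cv2.imwrite(f"pics/{n}0.png",c["image"]);print(n,c["mtx"].tolist(),c["origin"],np.array(c["rotation"]).round(3).tolist())
    K=np.array(c["mtx"]);R=np.array(c["rotation"]);o=np.array(c["origin"])
    for t in("grip","foot","seat","dog_tops","spindle_tip","centrifuge","flask","vial","tube_rotor"):
        for m in mark_of(c,t)[:3]:
            r,q=m["pixel"];z=c["z_map"][int(round(r))%384,int(round(q))%512]
            d=np.array([(q-K[0,2])/K[0,0],-(r-K[1,2])/K[1,1],-1])*z
            print(t,round(m["p"],2),np.round([r,q]),(o+R@d).round(3))
E
```

```text
pics
{'time_s': 0.0, 'joint_positions': array([ 5.61765566e+01,  3.02788223e+01,  8.21560506e+01, -1.17548394e-03,
        6.76860414e+01, -1.02271130e+01]), 'qvel': array([-0.02416161, -0.02674648, -0.01769249,  0.07038611, -0.01385565,
        0.01035018]), 'tau': array([ 1.99572187e-04, -4.40040386e+01, -1.76594871e+01,  6.33476302e-02,
        5.82048751e-02, -1.75058817e-04]), 'position': array([0.24975397, 0.57214993, 0.22157501]), 'tcp_rot': array([[ 4.00281981e-01, -1.15892829e-03, -9.16391288e-01],
       [ 9.16389660e-01, -1.76375234e-03,  4.00283500e-01],
       [-2.08018715e-03, -9.99997773e-01,  3.56031621e-04]]), 'force': array([ 1.70150396e-01, -9.84203957e-05, -1.80546885e-02]), 'moment': array([-0.05799019,  0.08647557,  0.0440294 ]), 'opening': 0.9988779537087488}
scene [[361.6327267241685, 0.0, 254.0857497279734], [0.0, 361.6327267241685, 193.87884525498512], [0.0, 0.0, 1.0]] [ 1.29469104 -0.45553877  0.78198202] [[0.534, -0.529, 0.66], [0.845, 0.354, -0.4], [-0.021, 0.771, 0.636]]
grip 0.92 [194. 232.] [ 0.521 -0.066  0.072]
grip 0.86 [218. 180.] [ 0.554 -0.251  0
[... 680 characters left out ...]
.31781847 -0.03455279  1.65102913] [[0.01, 0.985, -0.172], [-1.0, 0.007, -0.022], [-0.021, 0.172, 0.985]]
grip 0.94 [124. 274.] [ 0.807 -0.059  0.071]
grip 0.7 [258. 380.] [ 0.373 -0.392  0.081]
grip 0.6 [200. 386.] [ 0.555 -0.417  0.084]
foot 0.97 [218. 274.] [ 0.496 -0.062  0.067]
foot 0.81 [128. 276.] [ 0.805 -0.066  0.038]
foot 0.79 [206. 334.] [ 0.532 -0.249  0.099]
seat 0.61 [202. 174.] [0.537 0.251 0.119]
dog_tops 0.81 [201. 172.] [0.54  0.258 0.121]
spindle_tip 0.71 [199. 171.] [0.546 0.26  0.129]
centrifuge 0.98 [203. 180.] [0.538 0.236 0.103]
flask 0.95 [165. 328.] [ 0.671 -0.237  0.063]
vial 0.38 [171. 301.] [ 0.661 -0.152  0.026]
tube_rotor 0.61 [248. 321.] [ 0.405 -0.213  0.036]
```

Run:
```python
import cv2
a=cv2.imread("pics/scene0.png")[70:370,60:460];b=cv2.imread("pics/top0.png")[60:360,80:480]
cv2.imwrite("pics/s.png",cv2.resize(a,(800,600),interpolation=cv2.INTER_CUBIC));cv2.imwrite("pics/t.png",cv2.resize(b,(800,600),interpolation=cv2.INTER_CUBIC))
```

```text
(no output)
```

View pics/s.png

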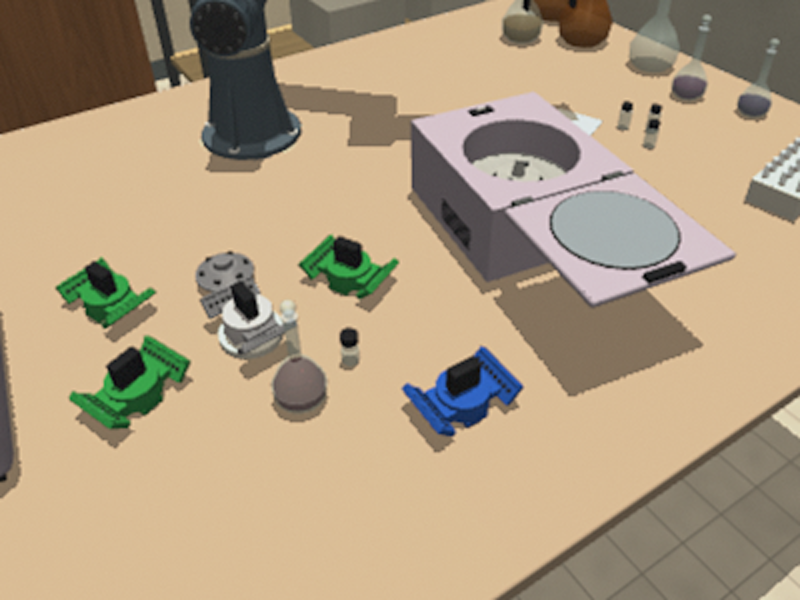

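View pics/t.png

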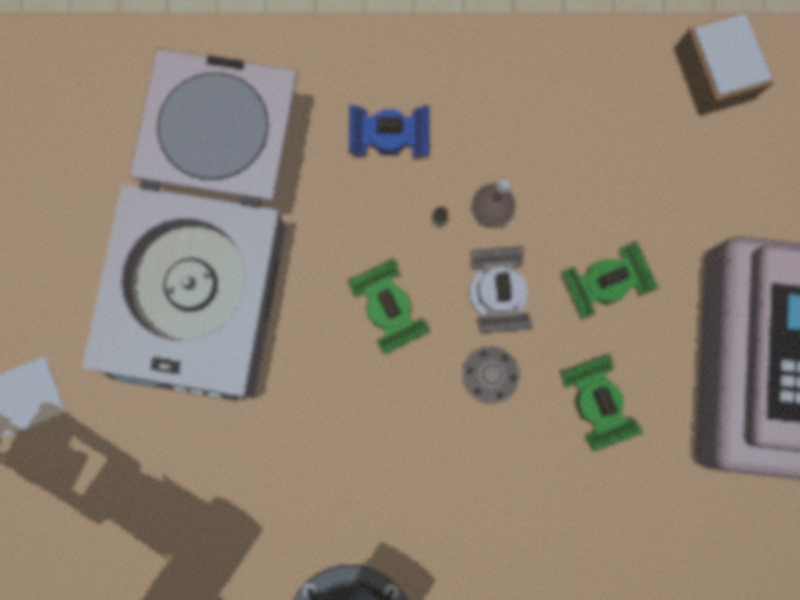

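The top view shows the silver rotor at crop (500,288), the centrifuge at (190,283) with its front towards the robot, and green/blue decoys around them. Next I'll measure the rotor, bowl and dogs from the depth map.

```bash
cat > h.py <<'E'
from rig import *
import cv2,numpy as np
from scipy.optimize import least_squares
def cloud(c):
    K=np.array(c["mtx"]);R=np.array(c["rotation"]);o=np.array(c["origin"]);z=c["z_map"]
    v,u=np.mgrid[:384,:512]
    d=np.stack([(u-K[0,2])/K[0,0]*z,-(v-K[1,2])/K[1,1]*z,-z],-1)
    P=o+d@R.T; P[z<=0]=np.nan; return P
def proj(c,X):
    K=np.array(c["mtx"]);R=np.array(c["rotation"]);o=np.array(c["origin"])
    d=(np.atleast_2d(X)-o)@R; return np.c_[K[0,2]+K[0,0]*d[:,0]/-d[:,2],K[1,2]-K[1,1]*d[:,1]/-d[:,2]]
def ray(c,uv,zw):
    K=np.array(c["mtx"]);R=np.array(c["rotation"]);o=np.array(c["origin"]);uv=np.atleast_2d(uv)
    d=np.c_[(uv[:,0]-K[0,2])/K[0,0],-(uv[:,1]-K[1,2])/K[1,1],-np.ones(len(uv))]@R.T
    return o+d*((zw-o[2])/d[:,2])[:,None]
E
python3 - <<'E'
from h import *
cs={n:capture(n) for n in("top","scene")}
for n,c in cs.items():
    P=cloud(c);g=c["image"].max(-1).astype(int);sat=g-c["image"].min(-1)
    near=np.hypot(P[...,0]-.54,P[...,1]+.25)<.06
    bar=(near&(g<70)&(P[...,2]>.06)).astype(np.uint8)
    k,l,st,ce=cv2.connectedComponentsWithStats(bar)
    i=1+np.argmax(st[1:,4]);uv=np.argwhere(l==i)[:,::-1]
    Q=P[l==i];print(n,"bar n",st[i,4],"median",np.nanmedian(Q,0).round(4),"zpct",np.nanpercentile(Q[:,2],[5,50,95]).round(4))
    zt=np.nanpercentile(Q[:,2],80)
    W=ray(c,uv.astype(float),zt)[:,:2];r=cv2.minAreaRect((W*1000).astype(np.float32));m=W.mean(0);w,V=np.linalg.eigh(np.cov(W.T))
    print(" rect",np.round(r[0],1),np.round(r[1],1),r[2],"pca ang",np.degrees(np.arctan2(*V[::-1,1])).round(1), m.round(4), (np.sqrt(12*w)*1000).round(1))
    # histogram heights of rotor
    h,e=np.histogram(P[near][:,2],np.arange(0,.14,.004));print(h)
    # tops of machine
    near=np.hypot(P[...,0]-.54,P[...,1]-.25)<.2
    top=near&(abs(P[...,2]-.15)<.006)&(P[...,0]<.68)
    print(" top z",np.nanmedian(P[top][:,2]))
    m=top.astype(np.uint8)
    cn,_=cv2.findContours(m,cv2.RETR_CCOMP,cv2.CHAIN_APPROX_NONE)
    for q in sorted(cn,key=len)[-2:]:
        W=ray(c,q[:,0].astype(float),.15)[:,:2]
        f=least_squares(lambda p:np.hypot(W[:,0]-p[0],W[:,1]-p[1])-p[2],[.54,.25,.095],loss="soft_l1",f_scale=.002)
        print(" contour",len(q),"circle",f.x.round(4),"rect",cv2.minAreaRect((W*1000).astype(np.float32)))
    sp=(np.hypot(P[...,0]-.545,P[...,1]-.255)<.03)&(P[...,2]>.122)&(P[...,2]<.14)
    print(" spindle top",sp.sum(),np.nanmedian(P[sp],0).round(4))
t=cs["top"];u,v=proj(t,[.54,.25,.105])[0].astype(int);print(u,v)
s=cs["scene"];a,b=proj(s,[.54,.25,.105])[0].astype(int);print(a,b)
A=cv2.resize(t["image"][v-40:v+40,u-40:u+40],(400,400),interpolation=cv2.INTER_CUBIC)
B=cv2.resize(s["image"][b-30:b+30,a-30:a+30],(400,400),interpolation=cv2.INTER_CUBIC)
cv2.imwrite("pics/dogs.png",np.hstack([A,B]))
E
```

```text
top bar n 59 median [ 0.5421 -0.2415  0.091 ] zpct [0.0854 0.091  0.0954]
 rect [ 542.2 -242.4] [38.3 15.8] 0.44056421518325806 pca ang -173.7 [ 0.5411 -0.242 ] [15.6 39.3]
[ 61  30  45  54  23   5   6  12  26  53  95 119 126 100  37  15   4   3
   4   1   7  14  39  26   4   0   0   0   0   0   0   0   0   0]
 top z 0.14931497308075925
 contour 184 circle [0.5432 0.256  0.096 ] rect ((543.8136596679688, 257.98394775390625), (193.61959838867188, 191.58651733398438), 45.640602111816406)
 contour 355 circle [0.5282 0.2574 0.1511] rect ((531.848876953125, 258.1104736328125), (250.68417358398438, 296.01092529296875), 80.8629150390625)
 spindle top 16 [0.5435 0.2544 0.128 ]
scene bar n 143 median [ 0.5565 -0.2461  0.0878] zpct [0.0625 0.0878 0.0956]
 rect [ 564.4 -248.1] [25.9 73.8] 88.61233520507812 pca ang 174.7 [ 0.5644 -0.2483] [22.8 67.8]
[208  57  30  70  65   6   7   8  22  28  46 114  57 220  42  17  13  11
  13   9  15  10  15  69   4   0   0   0   0   0   0   0   0   0]
 top z 0.15196049865806538
 contour 131 circle [0.5444 0.2575 0.0931] rect ((542.9428100585938, 258.76177978515625), (191.46214294433594, 184.61048889160156), 55.9361572265625)
 contour 233 circle [0.5265 0.2604 0.153 ] rect ((528.5064697265625, 260.46881103515625), (257.80010986328125, 299.4361267089844), 80.77838134765625)
 spindle top 20 [0.546  0.2572 0.1286]
175 202
316 156
```

View pics/dogs.png

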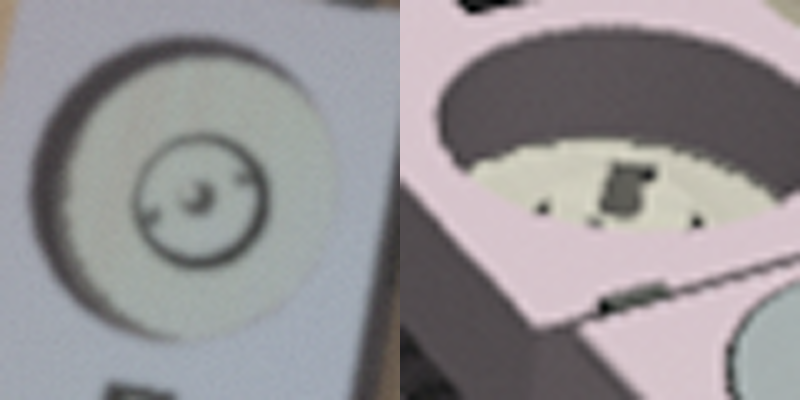

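```bash
cat >> h.py <<'E'
def barfit(cs,x0,rng,usewing=False,zfix=None):
    from scipy.optimize import differential_evolution as DE
    S=6; dat=[]
    for c in cs:
        u,v=proj(c,x0[:3])[0].astype(int);h=24
        im=cv2.cvtColor(c["image"],cv2.COLOR_BGR2GRAY)[v-h:v+h,u-h:u+h].astype(np.float32)
        dat.append((c,u-h,v-h,np.minimum(cv2.resize(im,None,fx=S,fy=S,interpolation=cv2.INTER_LINEAR),130)))
    B=np.array([[a,b,z] for a in(-.022,.022) for b in(-.01,.01) for z in(-.022,.018)])
    def f(p):
        t=np.radians(p[3]);R=np.array([[np.cos(t),-np.sin(t),0],[np.sin(t),np.cos(t),0],[0,0,1]]);s=0
        for c,u,v,im in dat:
            q=((proj(c,B@R.T+p[:3])-[u,v]+.5)*S-.5)
            m=np.zeros(im.shape,np.uint8);cv2.fillConvexPoly(m,cv2.convexHull(q.astype(np.float32)).round().astype(np.int32),1)
            d=cv2.dilate(m,np.ones((25,25),np.uint8))-m
            s+=im[m>0].mean()-im[d>0].mean()
        return s
    r=DE(f,[(a-b,a+b) for a,b in zip(x0,rng)],seed=1,maxiter=60,popsize=12,tol=1e-6);return r.x,r.fun
E
python3 - <<'E'
from h import *
t,s=capture("top"),capture("scene")
for cs in([t,s],[t],[s]):
    p,f=barfit(cs,[.543,-.245,.074,6],[.012,.012,.006 if len(cs)>1 else .001,12]);print(p.round(4),f)
# dogs & flange
for z,uv in((.107,[[135+240/5,162+177/5],[135+150/5,162+215/5]]),):
    W=ray(t,np.array(uv),z);print("dogs",W.round(4),np.degrees(np.arctan2(*(W[0]-W[1])[1::-1])))
for c in(t,s):
  for nm,z in(("seat",.1),("dog_tops",.107),("spindle_tip",.13),("centrifuge",0),("grip",.074),("foot",.014)):
    for m in mark_of(c,nm):
        w=ray(c,m["pixel"][::-1],z)[0]
        if m["p"]>.4 and (np.hypot(w[0]-.543,w[1]+.25)<.05 or w[1]>.1):print(nm,round(m["p"],2),w.round(4))
u,v=proj(t,[.5435,.2565,.1])[0];print(u,v)
E
```

```text
[ 0.5445 -0.2436  0.0767 -0.2545] -123.50570678710938
[ 0.5454 -0.2448  0.0733  5.0793] -49.20226287841797
[ 0.5416 -0.2424  0.0733 -1.631 ] -75.93875122070312
dogs [[0.5547 0.2269 0.107 ]
 [0.53   0.2831 0.107 ]] -66.27526994837922
seat 0.57 [0.5514 0.2509 0.1   ]
dog_tops 0.94 [0.5315 0.2581 0.107 ]
spindle_tip 0.74 [0.5374 0.2535 0.13  ]
centrifuge 0.58 [0.5424 0.2555 0.    ]
grip 0.8 [ 0.546  -0.2482  0.074 ]
foot 0.81 [ 0.5489 -0.2489  0.014 ]
seat 0.66 [0.5357 0.2455 0.1   ]
spindle_tip 0.64 [0.5319 0.262  0.13  ]
centrifuge 0.95 [0.5582 0.263  0.    ]
grip 0.71 [ 0.5402 -0.2389  0.074 ]
foot 0.69 [ 0.548  -0.2381  0.014 ]
173.95110976241023 201.15420785191225
```

>>> {"method": "send_rows", "body": {
  "moves": "87 0 0 0 -7.15;87 -20 0 -5 -7.15;87 -35 0 -5 -7.15;87 -36 0 -8 -7.15;87 -40 0 -10.6 0;87 -40 0 -10.6 0;87 -40 0 -10.6 0;87 -40 0 -10.6 0;87 -40 0 -10.6 0;87 -40 0 -10.6 0;87 -40 0 -10.6 0;87 -40 0 -10.6 0;87 -40 0 -10.6 0;87 -40 0 -10.6 0;87 -40 0 -10.6 0;87 -40 0 -10.6 0;87 -40 0 -10.6 0;87 -40 0 -10.6 0;87 -30 0 -8 0;87 -15 0 -4 0"
}}

```text
time_s: 3.47
position: [0.4699, -0.1125, 0.223]
tcp_rot: [[-0.084, 0.003, -0.996], [0.996, -0.002, -0.084], [-0.003, -1.0, -0.003]]
force: [0.0, 0.2, -0.3]
opening: 1.002
```

>>> {"method": "send_rows", "body": {
  "moves": "87 -20 0 -9 0;87 -35 0 -17 0;87 -35 10 -17 0;87 -30 25 -12 0;87 -17 35 -8 0;87 0 28 0 0;87 0 10 0 0;87 0 0 0 0"
}}

```text
time_s: 4.13
position: [0.54, -0.2369, 0.1115]
tcp_rot: [[-0.087, -0.007, -0.996], [0.996, 0.005, -0.087], [0.006, -1.0, 0.006]]
force: [-0.5, 0.2, 0.4]
opening: 1.0
```

Run:
```python
from h import *
st=read_state();print(st["position"],np.degrees(np.arctan2(st["tcp_rot"][1,0],st["tcp_rot"][0,0])))
o=[]
for n in("top","scene"):
    c=capture(n);u,v=proj(c,[.5445,-.2436,.08])[0].astype(int)
    o.append(cv2.resize(c["image"][v-33:v+33,u-33:u+33],(400,400),interpolation=cv2.INTER_CUBIC))
cv2.imwrite("pics/ap.png",np.hstack(o))
```

```text
[ 0.54003875 -0.23693718  0.11149648] 95.01217583502398
```

View pics/ap.png

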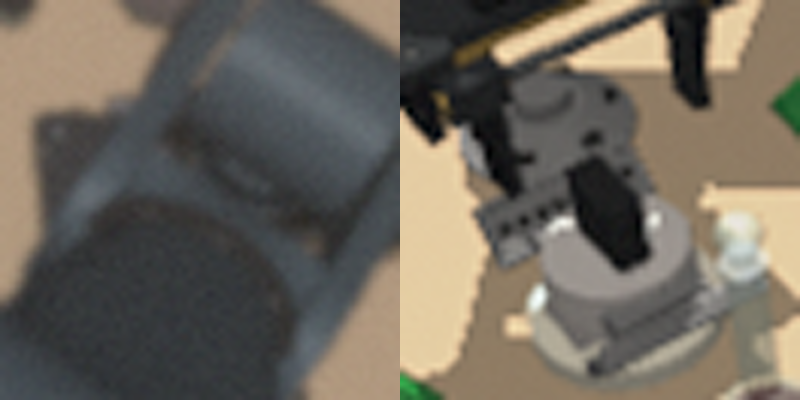

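Run:
```python
from h import *
c=capture("scene");u,v=proj(c,[.5445,-.2436,.08])[0].astype(int)
f=lambda X:((proj(c,X)-[u-33,v-33]+.5)*400/66+[400,0]).round(0).tolist()
tp=np.array([.54,-.237,.1115]);d=np.array([np.cos(np.radians(95)),np.sin(np.radians(95)),0])
print("tcp",f(tp),"fingertips",f([tp-d*.0435,tp+d*.0435]))
for yaw in(0,5,10):
    a=np.radians(yaw);R=np.array([[np.cos(a),-np.sin(a),0],[np.sin(a),np.cos(a),0],[0,0,1]])
    X=np.array([[-.022,-.01,.018],[.022,-.01,.018],[.022,.01,.018],[-.022,.01,.018],[.022,-.01,-.022],[.022,.01,-.022],[.07,-.043,-.015],[.07,.043,-.015],[-.07,-.043,-.015],[-.07,.043,-.015]])@R.T+[.5445,-.2436,.075]
    print(yaw,f(X))
cv2.imwrite("pics/ap2.png",cv2.resize(c["image"][v-33:v+33,u-33:u+33],(600,600),interpolation=cv2.INTER_CUBIC))
```

```text
tcp [[605.0, 144.0]] fingertips [[520.0, 184.0], [687.0, 106.0]]
0 [[563.0, 166.0], [601.0, 220.0], [641.0, 204.0], [603.0, 150.0], [614.0, 282.0], [653.0, 266.0], [586.0, 365.0], [760.0, 288.0], [473.0, 186.0], [635.0, 122.0]]
5 [[560.0, 169.0], [605.0, 220.0], [644.0, 201.0], [598.0, 151.0], [618.0, 282.0], [656.0, 263.0], [602.0, 364.0], [767.0, 278.0], [464.0, 195.0], [621.0, 122.0]]
10 [[558.0, 172.0], [610.0, 219.0], [646.0, 198.0], [594.0, 152.0], [623.0, 281.0], [658.0, 260.0], [619.0, 362.0], [774.0, 268.0], [456.0, 205.0], [606.0, 124.0]]
```

>>> {"method": "send_rows", "body": {
  "moves": "87 -5 8 -3 0;87 -2 15 -1 0;87 0 15 0 0;87 0 11 0 0;87 0 5.5 0 0;87 0 0 0 0;10 0 0 0 0;10 0 0 0 0;10 0 0 0 0;10 0 0 0 0;10 0 0 0 0;10 0 0 0 0;10 0 0 0 0;10 0 0 0 0"
}}

```text
time_s: 5.45
position: [0.5471, -0.2458, 0.0601]
tcp_rot: [[-0.087, 0.0, -0.996], [0.996, -0.0, -0.087], [-0.0, -1.0, -0.0]]
force: [-1.9, 0.9, -0.5]
opening: 0.481
```

>>> {"method": "send_rows", "body": {
  "moves": "10 0 0 0 0;10 0 0 0 0;10 0 0 0 0;10 0 0 0 0;10 0 0 0 0;10 0 0 0 0"
}}

```text
time_s: 5.95
position: [0.5468, -0.2449, 0.06]
tcp_rot: [[-0.087, -0.001, -0.996], [0.996, 0.001, -0.087], [0.001, -1.0, 0.001]]
force: [0.8, 3.3, 1.5]
opening: 0.224
```

>>> {"method": "send_rows", "body": {
  "moves": "10 0 -3 0 0;10 0 -6 0 0;10 0 -12 0 0;10 0 -20 0 0;10 0 -28 0 0;10 0 -30 0 0;10 0 -30 0 0;10 0 -20 0 0;10 0 -10 0 0;10 0 -3 0 0;10 0 0 0 0;10 0 0 0 0"
}}

```text
time_s: 6.95
position: [0.5461, -0.2453, 0.2207]
tcp_rot: [[-0.087, -0.002, -0.996], [0.996, 0.002, -0.087], [0.002, -1.0, 0.002]]
force: [1.2, -0.1, -3.9]
opening: 0.231
```

Run:
```python
from h import *
st=read_state();T=st["position"];print(T,st["force"],st["moment"],st["opening"])
c=capture("scene");u,v=proj(c,T-[0,0,.02])[0].astype(int)
im=cv2.resize(c["image"][v-40:v+40,u-40:u+40],(600,600),interpolation=cv2.INTER_CUBIC)
a=np.radians(5);R=np.array([[np.cos(a),-np.sin(a),0],[np.sin(a),np.cos(a),0],[0,0,1]])
W=[]
for g in(0,):
  t=np.linspace(0,6.283,60)
  hub=np.c_[.036*np.cos(t),.036*np.sin(t),-.022+0*t]; 
  for poly in(hub,hub+[0,0,-.038],np.array([[.07,-.043,-.015],[.07,.043,-.015]]),np.array([[-.07,-.043,-.015],[-.07,.043,-.015]])):
    q=(proj(c,poly@R.T+T+[0,0,.016])-[u-40,v-40]+.5)*7.5-.5
    cv2.polylines(im,[q.round().astype(np.int32)],False,(0,0,255),1)
cv2.imwrite("pics/held.png",im)
```

```text
[ 0.54605987 -0.2452548   0.22072232] [ 1.21694544 -0.08309891 -3.91625197] [0.09198716 0.04423784 0.05161998] 0.2307267356898626
```

View pics/held.png

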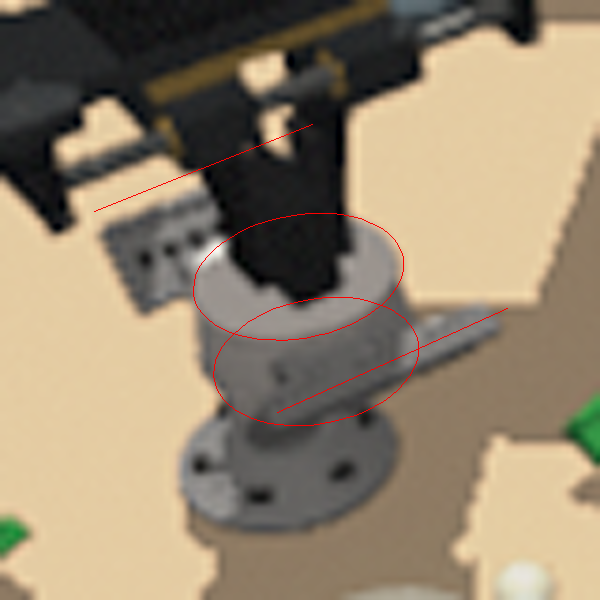

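The rotor is held squarely (hub ellipse within about 1 mm of the model). Carrying it over to the machine.

>>> {"method": "send_rows", "body": {
  "moves": "10 10 -5 -0.8 0;10 25 -5 -2 0;10 35 -5 -2.8 0;10 40 0 -3.3 0;10 40 0 -3.3 0;10 40 0 -3.3 0;10 40 0 -3.3 0;10 40 0 -3.3 0;10 40 0 -3.3 0;10 40 0 -3.3 0;10 40 0 -3.3 0;10 35 0 -2.8 0;10 30 0 -2.4 0;10 25 0 -2 0;10 13 0 -1 0;10 7 0 -0.6 0;10 0 0 0 3;10 0 0 0 6;10 0 0 0 7;10 0 0 0 7"
}}

```text
time_s: 8.67
position: [0.5437, 0.2546, 0.2365]
tcp_rot: [[0.316, -0.002, -0.949], [0.949, -0.001, 0.316], [-0.002, -1.0, 0.001]]
force: [0.3, -0.5, -4.0]
opening: 0.226
```

>>> {"method": "send_rows", "body": {
  "moves": "10 0 0 0 7;10 0 0 0 7;10 0 0 0 7;10 0 0 0 7;10 0 0 0 6;10 0 0 0 3;10 0 0 0 0;10 0 0 0 0;10 0 0 0 0"
}}

```text
time_s: 9.42
position: [0.544, 0.2551, 0.2368]
tcp_rot: [[0.819, -0.001, -0.574], [0.574, -0.001, 0.819], [-0.001, -1.0, -0.0]]
force: [0.8, -0.4, -4.8]
opening: 0.229
```

>>> {"method": "send_rows", "body": {
  "moves": "10 0.6 8 0.8 0;10 0 16 0 0;10 0 16 0 0;10 0 10 0 0;10 0 5 0 0;10 0 3 0 0;10 0 3 0 0;10 0 2 0 0;10 0 2 0 0;10 0 0 0 0"
}}

```text
time_s: 10.25
position: [0.5443, 0.2569, 0.1722]
tcp_rot: [[0.819, 0.0, -0.574], [0.574, 0.0, 0.819], [0.0, -1.0, -0.0]]
force: [-0.2, 0.4, -4.4]
opening: 0.226
```

>>> {"method": "send_rows", "body": {
  "moves": "10 0 2 0 0;10 0 2 0 0;10 0 2 0 0;10 0 2 0 0;10 0 2 0 0;10 0 0 0 0"
}}

```text
time_s: 10.75
position: [0.5438, 0.2568, 0.1615]
tcp_rot: [[0.819, -0.001, -0.574], [0.574, -0.0, 0.819], [-0.001, -1.0, 0.0]]
force: [-0.2, -0.3, -3.8]
opening: 0.228
```

>>> {"method": "send_rows", "body": {
  "moves": "10 0 1.5 0 0;10 0 1.5 0 0;10 0 1 0 0;10 0 1 0 0;10 0 0 0 0"
}}

```text
time_s: 11.17
position: [0.544, 0.2568, 0.1568]
tcp_rot: [[0.819, -0.0, -0.574], [0.574, -0.0, 0.819], [-0.0, -1.0, 0.0]]
force: [-0.3, 0.2, -3.7]
opening: 0.229
```

>>> {"method": "send_rows", "body": {
  "moves": "10 0 1 0 0;10 0 1 0 0;10 0 0 0 0"
}}

```text
time_s: 11.42
position: [0.544, 0.2568, 0.1548]
tcp_rot: [[0.819, -0.0, -0.574], [0.574, -0.0, 0.819], [-0.0, -1.0, 0.0]]
force: [-1.0, 0.8, -4.6]
opening: 0.228
```

>>> {"method": "send_rows", "body": {
  "moves": "10 0 1 0 0;10 0 0 0 0"
}}

```text
time_s: 11.58
position: [0.544, 0.2569, 0.1539]
tcp_rot: [[0.819, -0.0, -0.574], [0.574, -0.0, 0.819], [-0.0, -1.0, 0.0]]
force: [0.1, 0.1, -4.7]
opening: 0.226
```

>>> {"method": "send_rows", "body": {
  "moves": "10 0 1 0 0;10 0 0 0 0"
}}

```text
time_s: 11.75
position: [0.5442, 0.2569, 0.153]
tcp_rot: [[0.819, 0.0, -0.574], [0.574, 0.0, 0.819], [0.0, -1.0, -0.0]]
force: [-0.0, 0.6, -4.4]
opening: 0.229
```

>>> {"method": "send_rows", "body": {
  "moves": "10 0 0.7 0 0;10 0 0 0 0"
}}

```text
time_s: 11.92
position: [0.5443, 0.2569, 0.153]
tcp_rot: [[0.819, 0.001, -0.574], [0.574, 0.0, 0.819], [0.001, -1.0, -0.0]]
force: [-1.2, -0.5, 0.6]
opening: 0.228
```

>>> {"method": "send_rows", "body": {
  "moves": "10 0 0.7 0 0;10 0 0 0 0"
}}

```text
time_s: 12.08
position: [0.5443, 0.2569, 0.1529]
tcp_rot: [[0.819, 0.001, -0.574], [0.574, 0.0, 0.819], [0.001, -1.0, -0.0]]
force: [-1.7, -0.7, 4.3]
opening: 0.228
```

>>> {"method": "send_rows", "body": {
  "moves": "10 0 0.7 0 0;10 0 0 0 0"
}}

```text
time_s: 12.25
position: [0.5444, 0.2569, 0.1528]
tcp_rot: [[0.819, 0.001, -0.574], [0.574, 0.0, 0.819], [0.001, -1.0, -0.001]]
force: [-2.7, 0.0, 7.5]
opening: 0.226
```

>>> {"method": "send_rows", "body": {
  "moves": "10 0 -1.2 0 0;10 0 0 0 1;10 0 0 0 1.5;10 0 0 0 1.5;10 0 0 0 0"
}}

```text
time_s: 12.67
position: [0.5451, 0.2572, 0.1528]
tcp_rot: [[0.858, 0.002, -0.514], [0.514, 0.001, 0.858], [0.002, -1.0, -0.001]]
force: [0.1, -0.7, 3.7]
opening: 0.224
```

>>> {"method": "send_rows", "body": {
  "moves": "10 0 0 0 1.5;10 0 0 0 1.5;10 0 0 0 0"
}}

```text
time_s: 12.92
position: [0.5452, 0.2572, 0.1526]
tcp_rot: [[0.883, 0.003, -0.469], [0.469, 0.001, 0.883], [0.003, -1.0, -0.001]]
force: [0.7, 1.8, 2.7]
opening: 0.225
```

>>> {"method": "send_rows", "body": {
  "moves": "10 0 0 0 1.5;10 0 0 0 1;10 0 0 0 0"
}}

```text
time_s: 13.17
position: [0.545, 0.257, 0.1523]
tcp_rot: [[0.902, 0.002, -0.431], [0.431, 0.0, 0.902], [0.002, -1.0, -0.001]]
force: [1.4, -0.0, 0.9]
opening: 0.226
```

>>> {"method": "send_rows", "body": {
  "moves": "10 0 0.3 0 1;10 0 0 0 1;10 0 0 0 0"
}}

```text
time_s: 13.42
position: [0.5433, 0.2568, 0.1508]
tcp_rot: [[0.917, -0.002, -0.398], [0.398, -0.0, 0.917], [-0.002, -1.0, 0.001]]
force: [0.4, 0.1, -5.1]
opening: 0.224
```

>>> {"method": "send_rows", "body": {
  "moves": "10 0 0 0 1;10 0 0 0 1;10 0 0 0 0"
}}

```text
time_s: 13.67
position: [0.544, 0.2569, 0.1514]
tcp_rot: [[0.931, -0.0, -0.366], [0.366, -0.0, 0.931], [-0.001, -1.0, 0.0]]
force: [1.5, 0.3, -5.4]
opening: 0.227
```

>>> {"method": "send_rows", "body": {
  "moves": "10 0 0 0 1;10 0 0 0 1;10 0 0 0 0"
}}

```text
time_s: 13.92
position: [0.5439, 0.2568, 0.1517]
tcp_rot: [[0.943, -0.0, -0.333], [0.333, -0.0, 0.943], [-0.0, -1.0, -0.0]]
force: [1.3, 1.2, -4.7]
opening: 0.227
```

>>> {"method": "send_rows", "body": {
  "moves": "10 0 1 0 -1.5;10 0 1 0 0;10 0 0 0 0"
}}

```text
time_s: 14.17
position: [0.5436, 0.2567, 0.1496]
tcp_rot: [[0.934, -0.001, -0.358], [0.358, -0.0, 0.934], [-0.001, -1.0, 0.0]]
force: [0.2, -0.5, -3.6]
opening: 0.227
```

>>> {"method": "send_rows", "body": {
  "moves": "10 0 1 0 0;10 0 1 0 0;10 0 0 0 0"
}}

```text
time_s: 14.42
position: [0.5437, 0.2567, 0.1476]
tcp_rot: [[0.934, -0.001, -0.358], [0.358, -0.0, 0.934], [-0.001, -1.0, 0.0]]
force: [0.1, 0.1, -3.7]
opening: 0.229
```

>>> {"method": "send_rows", "body": {
  "moves": "10 0 0.8 0 0;10 0 0 0 0"
}}

```text
time_s: 14.58
position: [0.5439, 0.2568, 0.1468]
tcp_rot: [[0.934, -0.001, -0.358], [0.358, -0.0, 0.934], [-0.001, -1.0, 0.0]]
force: [0.1, 0.2, -4.0]
opening: 0.231
```

>>> {"method": "send_rows", "body": {
  "moves": "10 0 0.7 0 0;10 0 0 0 0"
}}

```text
time_s: 14.75
position: [0.544, 0.2569, 0.1462]
tcp_rot: [[0.934, -0.0, -0.358], [0.358, -0.0, 0.934], [-0.0, -1.0, 0.0]]
force: [-0.3, -0.1, -4.3]
opening: 0.229
```

>>> {"method": "send_rows", "body": {
  "moves": "10 0 0.5 0 0;10 0 0 0 0"
}}

```text
time_s: 14.92
position: [0.5441, 0.2569, 0.146]
tcp_rot: [[0.934, 0.0, -0.358], [0.358, 0.0, 0.934], [0.0, -1.0, 0.0]]
force: [-0.6, 0.4, -3.2]
opening: 0.236
```

>>> {"method": "send_rows", "body": {
  "moves": "10 0 0.5 0 0;10 0 0 0 0"
}}

```text
time_s: 15.08
position: [0.5442, 0.2569, 0.146]
tcp_rot: [[0.934, 0.0, -0.359], [0.359, 0.0, 0.934], [0.0, -1.0, -0.0]]
force: [-1.5, 0.3, 1.2]
opening: 0.228
```

>>> {"method": "send_rows", "body": {
  "moves": "10 0 0.5 0 0;10 0 0 0 0;10 0 -0.4 0 1;10 0 0 0 2;10 0 0 0 3;10 0 0 0 3;10 0 0 0 3;10 0 0 0 3;10 0 0 0 3;10 0 0 0 3;10 0 0 0 3;10 0 0 0 3;10 0 0 0 2;10 0 0 0 1;10 0 0 0 0;10 0 0 0 0"
}}

```text
time_s: 16.42
position: [0.543, 0.2568, 0.146]
tcp_rot: [[0.988, -0.002, 0.157], [-0.157, -0.001, 0.988], [-0.002, -1.0, -0.001]]
force: [-4.2, -1.1, 7.0]
opening: 0.226
```

Run:
```python
from h import *
st=read_state();R=st["tcp_rot"];print(st["position"],np.degrees(np.arctan2(R[1,0],R[0,0])),st["force"],st["moment"])
for n in("top","scene"):
    c=capture(n);P=cloud(c)
    m=((np.hypot(P[...,0]-.54,P[...,1]-.25)<.2)&(abs(P[...,2]-.15)<.006)&(P[...,0]<.68)).astype(np.uint8)
    lid=(abs(P[...,0]-.79)<.12)&(abs(P[...,1]-.22)<.15)&(P[...,2]>.11)
    cn,_=cv2.findContours(m,cv2.RETR_EXTERNAL,cv2.CHAIN_APPROX_NONE);q=max(cn,key=len)
    print(n,cv2.minAreaRect((ray(c,q[:,0].astype(float),.15)[:,:2]*1000).astype(np.float32)))
    cn,_=cv2.findContours(lid.astype(np.uint8),cv2.RETR_EXTERNAL,cv2.CHAIN_APPROX_NONE);q=max(cn,key=len);zl=np.nanmedian(P[lid][:,2])
    print(" lid",zl,cv2.minAreaRect((ray(c,q[:,0].astype(float),zl)[:,:2]*1000).astype(np.float32)))
```

```text
[0.54302837 0.2567792  0.14598758] -9.011598021544538 [-4.24152485 -1.06953516  7.02179221] [-0.21545119  0.83284034  0.04642213]
top ((531.6768188476562, 257.24310302734375), (250.845458984375, 296.2328186035156), 81.23096466064453)
 lid 0.15775184920965346 ((773.6690063476562, 223.07998657226562), (238.41482543945312, 252.8988037109375), 80.86041259765625)
scene ((536.5350341796875, 259.29351806640625), (257.5472717285156, 315.66253662109375), 80.77839660644531)
 lid 0.16103350117195936 ((782.2583618164062, 216.82339477539062), (236.67877197265625, 243.81777954101562), 80.77740478515625)
```

>>> {"method": "send_rows", "body": {
  "moves": "10 0 -0.8 0 0;10 0 -0.3 0 0;10 0 0 0 0;60 0 0 0 0;60 0 0 0 0;60 0 0 0 0;60 0 0 0 0;60 0 0 0 0;60 0 0 0 0;60 0 0 0 0;60 0 0 0 0;60 0 -5 0 0;60 0 -10 0 0;60 0 -15 0 0;60 0 -25 0 0;60 0 -30 0 0;60 0 -20 0 0;60 0 0 0 0"
}}

```text
time_s: 18.02
position: [0.5474, 0.2579, 0.2577]
tcp_rot: [[0.988, 0.011, 0.156], [-0.156, 0.003, 0.988], [0.011, -1.0, 0.005]]
force: [0.3, -0.2, 0.0]
opening: 0.686
```

>>> {"method": "send_rows", "body": {
  "moves": "60 -15 -5 0 0;60 -30 0 0 0;60 -40 0 0 0;60 -40 0 0 0;60 -30 0 0 0;60 -10 0 0 0;60 0 0 0 0"
}}

```text
time_s: 18.6
position: [0.3782, 0.2827, 0.2565]
tcp_rot: [[0.988, -0.002, 0.154], [-0.154, -0.0, 0.988], [-0.001, -1.0, -0.001]]
force: [0.3, 0.1, -0.2]
opening: 0.689
```

Run:
```python
from h import *
st=read_state();print(st["position"],st["force"],st["opening"])
o=[]
for n in("top","scene"):
    c=capture(n);u,v=proj(c,[.5435,.2565,.14])[0].astype(int);h=40
    im=cv2.resize(c["image"][v-h:v+h,u-h:u+h],(400,400),interpolation=cv2.INTER_CUBIC)
    a=np.radians(81);R=np.array([[np.cos(a),-np.sin(a),0],[np.sin(a),np.cos(a),0],[0,0,1]])
    f=lambda X:((proj(c,np.array(X)@R.T+[.5437,.2567,.16])-[u-h,v-h]+.5)*5-.5).round().astype(np.int32)
    t=np.linspace(0,6.283,60)
    for X in([[-.022,-.01,.018],[.022,-.01,.018],[.022,.01,.018],[-.022,.01,.018],[-.022,-.01,.018]],np.c_[.036*np.cos(t),.036*np.sin(t),-.022+0*t]):cv2.polylines(im,[f(X)],False,(0,0,255),1)
    o.append(im)
    try:print(n,barfit([c],[.5435,.2565,.16,81],[.006,.006,.003,8]))
    except Exception as e:print(e)
cv2.imwrite("pics/fin.png",np.hstack(o))
```

```text
[0.37815242 0.28273809 0.25650329] [ 0.33356855  0.13307641 -0.19740114] 0.689213749098076
top (array([ 0.54392827,  0.25606258,  0.15715743, 74.90946677]), np.float64(-46.10557556152344))
scene (array([ 0.54017836,  0.26153847,  0.16018495, 86.49691208]), np.float64(-68.20694732666016))
```

View pics/fin.png

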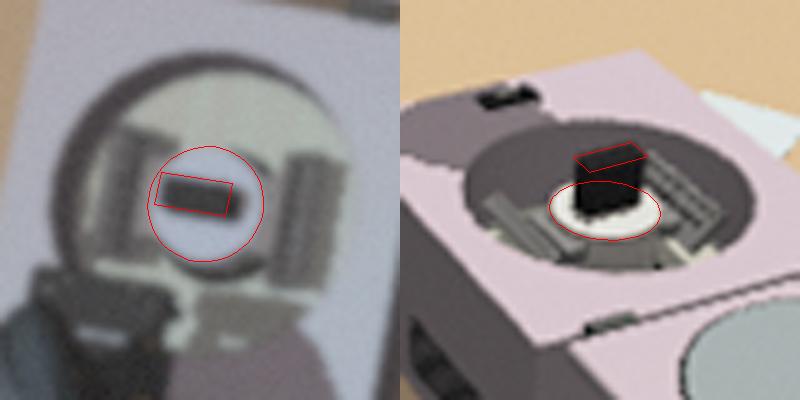

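```bash
python3 -c "
from rig import *
print(hand_in())"
```

```text
the job is handed in; nothing more can be done
None
```

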